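Open the feed cupboard past its child-safety catch

TASK

On this potting bench the small cupboard with the green door and green top stands ajar, held by its child-safety catch. Reach down into the gap behind the door's top edge, press the orange catch bar down and, keeping it down, pull the door wide open (60 degrees or more), then come away and leave it standing open. Do not disturb the door of the grey cupboard or shift the bottles standing on the two cupboards.

Things in the scene. Friction and masses are not known exactly. Their poses are not given: they have to be found in the camera images.
- green_door (a joint): Opening angle of the green door, rad: 0 shut, grows towards the robot, end stop 1.6. It starts ajar at 0.27 to 0.32; the catch stops it at about 0.34 until pressed. No spring: the slightly stiff hinge (0.1 N m) leaves it where it is put. Cupboard: fixed, white, green top, 220 wide, 180 deep, 240 mm high; at the catch the gap between door and cupboard is 45 to 55 mm wide, open from above.
- green_hinge (a point): On the green door's vertical hinge axis (its left side seen from the robot), level with its top edge, 240 mm above the bench. Turns with the door: -y runs along the inner face to the free edge 220 mm away, +x points square from the inner face to the cupboard, z up. So yaw = cupboard's yaw minus door angle. The inner face contains the hinge axis; the 14 mm panel lies on its -x side.
- green_catch_pad (a point): Where to press: upper face of an orange bar, 34 mm wide, that juts square from the green door's inner face across the gap and hooks behind a lip under the cupboard's top. 28 mm from the inner face, 165 mm from the hinge axis, 23 mm below the door's top; axes as green_hinge. Clear on top 70 mm from the door. It swings with the door: a finger holding it down can push the inner face as it goes.
- green_catch (a joint): How far the green cupboard's orange bar is pressed straight down, m: 0 up, end stop 0.018. From 0.008 on it frees the door; a spring (4 N at first, 7 N at the stop) lifts it when let go. Once the door is past about 0.4 rad the catch no longer matters.
- grey_door_edge (a point): Top of the free edge of the other cupboard's door, 240 mm above the bench. That cupboard is the same in form, white with a grey door and grey top, its door also ajar on an orange catch bar; it is not to be opened. The two cupboards stand side by side, either one on the left.
- white_bottle_mid (a point): Middle (60 mm up) of an upright white bottle with red cap, 52 mm across and 120 mm tall, standing loose on the rear half of the green cupboard's top.
- brown_bottle_mid (a point): Middle (60 mm up) of an upright brown bottle with black cap, 52 mm across and 120 mm tall, standing loose on the rear half of the grey cupboard's top.

How it is judged:
On the way:
1. the green cupboard's catch bar is pressed down (more than 7 mm) while the door is still ajar (value of joint green_catch above 0.007 m and value of joint green_door below 0.42 rad), for 0.05 s.
At the end, for the whole second after the job is handed in: The green door stands still, open by more than 1.0 rad (57 degrees), its catch bar let go (less than 3 mm down); the grey door's edge and both bottles are within 30 mm of where they began (value of joint green_door above 1 rad and velocity of joint green_door between -0.05 and 0.05 rad/s and value of joint green_catch below 0.003 m and distance of each of grey_door_edge, white_bottle_mid, brown_bottle_mid from where it was at the start of the episode below 0.03 m); the robot touches nothing.
It fails at once if the grey cupboard's door is moved (30 mm at its edge) (distance of grey_door_edge from where it was at the start of the episode above 0.03 m).
It fails at once if a bottle is shifted or knocked over (30 mm at its middle) (distance of any of white_bottle_mid, brown_bottle_mid from where it was at the start of the episode above 0.03 m).
It also fails if it takes over 35 s, if anything falls off the work surface, if the arm or the gripper's body presses on something with over 40 N, if the wrist force passes 120 N, or if a joint passes its speed limit or range.

ROBOT

A 6-joint arm with a two-finger parallel gripper is mounted at the origin on the work surface. World frame = base frame: x ahead of the robot, y to its left, z up, the work surface at z = 0. Lengths are in m, angles in rad, forces in N, time in s.
With the tool pointing down it reaches from about 0.3 to 0.875 m from the base axis. Payload 6.4 kg.
Tool frame: the origin (TCP) lies on the centre line of the jaws, within the pads' length; the fingertips stand 19 mm ahead of it and the grasp point (between the pads) is the TCP; z points along the fingers, y is the line along which they close (so a half turn about z gives the same grasp; the last joint's range is limited). The gripper opens to 88 mm and grips with 3 to 60 N. Pads are 18 mm wide; open, the fingers measure 123 mm over their backs; the gripper's body (75 mm by 187 mm) begins 45 mm behind the grasp point.
Start: joints at [-1.32, 0.181, 1.607, -0, 1.354, -0.206], TCP at [0.254, -0.516, 0.258] pointing down, gripper open.
Joint ranges: [-2.99, 2.99], [-0.89, 2.07], [0.3, 2.58], [-1.14, 4.28], [0, 2.63], [-3.12, 3.12]. Speed limits (rad/s): [2.57, 2.57, 3.01, 3.14, 3.14, 3.14].

INTERFACE

Orientations are given as a unit quaternion [x, y, z, w].
In Python, from rig import ctrl, imaging gives the robot as it stands.
- The arm moves only by the tool move_arm, never from a script. Its argument "steps" is a list that holds one entry, the list of rows, each a list of 4 numbers: the shift along the tool's x, y, z in cm, then the turn about the tool's z in rad. In form: [[[dx, dy, dz, turn], ...]]. A call has exactly 10 rows; each row is the pose to reach, as a shift and turn from the pose commanded when the call began, along the tool's axes at that moment; what a row does not reach only later rows make up. A row lasts 1/12 s, in which the tool goes at most 41.7 mm and 7.16 degrees, less where a joint would pass 70% of its speed; a pose out of reach is approached as far as the arm can. A call with a gripper value outside its range is refused whole. "hand" is the closure, from 0 (fully open) to 1 (shut), set as the call begins (left out, the last holds). The fingers move at their own pace and stop on an object; "force" is the grip in N (left out, the last holds). Time passes only in rows, so rows that repeat a pose let the fingers close, or fill a call up. It gives the time, the measured TCP pose, the force, the opening and the grip force at its end, in the units of the state.
- ctrl.observe(): the state, without advancing time (a new reading comes with each control period).
- imaging.camera(name): name is "scene" or "side" or "wrist"; returns (picture, depth): 420x560x3 uint8, red, green, blue; 420x560 float32, m along the optical axis (not along the pixel's ray), 0 where there is no reading.
- imaging.get_calibration(name): a dict with "K" (3x3 intrinsics, pixels), "R" (3x3) and "t" (3): a world point X has camera coordinates R X + t. Camera axes: x right, y down, z forward; pixel columns grow to the right and rows downward; lengths in m; the calibration is good to about 2 mm. A picture is of the moment at which its call begins: read the wrist's pose just before it. get_calibration takes no time and is no camera call; for the wrist camera it gives the pose at the moment of the call.
- ctrl.hand_in(): hands the job in; it is judged then, once.
Trained networks look in the newest picture that a camera, given by its name, has taken for a name from the list of things; names that differ only in an ending like _2 or _b are one class to them, and where a whole thing is asked for, a point or a joint stands for the part that bears it (a point fixed in the world has none). Each returns a list of dicts, best first, with "score" (0 to 1); they miss things now and then, are a little off and sometimes report something else, mostly with a low value. They report only what shows in the picture. A call takes as long as a camera call.
- imaging.spot_in(thing, camera): "at" ([x, y, z] in m, in world coordinates, good to about 4 mm: the middle of the surface that is visible of it).
- imaging.cut_out(thing, camera): "mask" (420x560 bool, what is visible of it).
The state is a dict: "t": time; "joint_positions": joint angles; "joint_velocities": joint speeds; "joint_efforts": joint torques, N m; "ee_pos": TCP position; "ee_rot": TCP orientation; "wrist_force": force on the tool from outside, world axes, zero at the start; "moment": the same for the moment, N m; "gripper_width": finger opening in m; "finger_force": force on a finger pad.
Only numpy, scipy, OpenCV 4.12 (cv2) and the standard library are available. Lean on these libraries where they do the work, as an engineer would, in place of code of your own. Each camera call takes 0.05 s, during which the arm holds its last target. There are 200 camera calls.

## Working session

There is one attempt and no reset: what is moved stays moved. The work goes in short steps, Python scripts to look and compute and a tool call to move; the robot and the scene stay as the last step left them, time stands still between calls to the robot, and variables do not carry over. Pictures are saved under pics/ and viewed, at most 10 in all, crops included, and the job is handed in when it is done.

Besides the shell and the picture viewer there is one more tool, called as name(argument=value, ...), one argument or row to a line, values as JSON. move_arm: Moves the arm, as the interface text tells. Its arguments: {"type":"object","properties":{"steps":{"type":"array"},"hand":{"type":"number"},"force":{"type":"number"}},"required":["steps"]}

```bash
mkdir -p pics
python3 - <<'E'
from rig import ctrl, imaging
import cv2,numpy as np
s=ctrl.observe();print(s['t'],s['ee_pos'],s['ee_rot'])
for c in ("scene","side"):
    p,d=imaging.camera(c);cv2.imwrite(f'pics/{c}0.png',p[:,:,::-1]);np.savez(f'{c}0.npz',p=p,d=d,**imaging.get_calibration(c))
    for n in ("green_hinge","green_catch_pad","green_door","green_catch","grey_door_edge","white_bottle_mid","brown_bottle_mid"):
        print(c,n,[(np.round(r['at'],3).tolist(),round(float(r['score']),2)) for r in imaging.spot_in(n,c)][:3])
print(ctrl.observe()['t'])
E
```

```text
0.0 [ 0.25351304 -0.51554584  0.25683316] [ 9.74031179e-01  2.26412276e-01 -2.15931778e-05 -8.61495870e-04]
scene green_hinge [([0.584, -0.224, 0.222], 0.76)]
scene green_catch_pad [([0.597, -0.254, 0.212], 0.61)]
scene green_door [([0.586, -0.221, 0.226], 0.68)]
scene green_catch [([0.598, -0.254, 0.218], 0.51)]
scene grey_door_edge [([0.583, 0.137, 0.219], 0.85)]
scene white_bottle_mid [([0.756, -0.227, 0.319], 0.88)]
scene brown_bottle_mid []
side green_hinge [([0.575, -0.181, 0.157], 0.95)]
side green_catch_pad []
side green_door [([0.576, -0.187, 0.155], 0.62)]
side green_catch [([0.576, -0.186, 0.158], 0.65), ([0.606, -0.245, 0.218], 0.64)]
side grey_door_edge [([0.58, 0.197, 0.15], 0.91)]
side white_bottle_mid [([0.735, -0.212, 0.297], 0.96)]
side brown_bottle_mid [([0.741, 0.255, 0.306], 0.98)]
0.8
```

View pics/scene0.png

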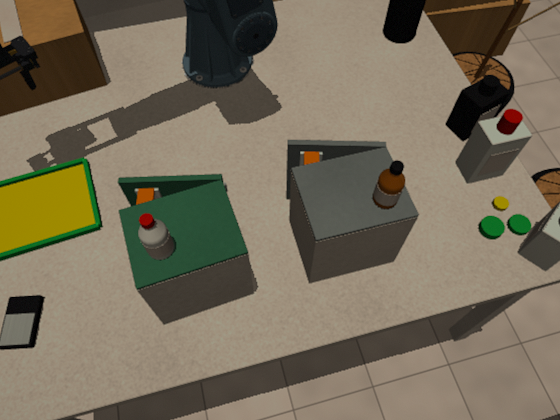

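View pics/side0.png

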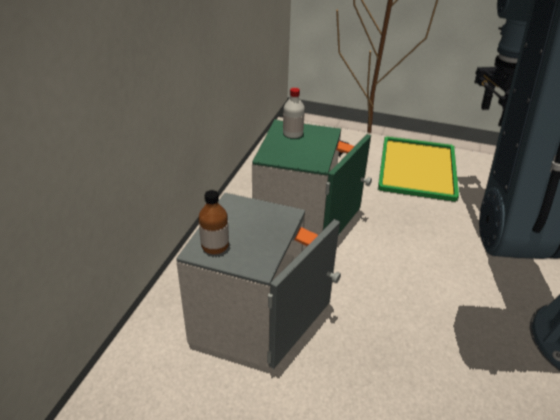

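Scene view: the green door's top edge runs from (225,178) at the hinge to (120,180) at the free edge. The orange bar is at (147,195), and the white bottle is at (155,240). In the side view the door stands ajar the same way, with the bar at (345,147). Next I'll fit the door line.

```bash
cat > h.py <<'E'
import numpy as np,cv2
def cloud(d,K,R,t):
    v,u=np.indices(d.shape); X=np.stack([(u-K[0,2])/K[0,0]*d,(v-K[1,2])/K[1,1]*d,d],-1)
    return (X-t)@R
E
python3 - <<'E'
import numpy as np,cv2
from h import cloud
for c in ("scene","side"):
    f=np.load(f'{c}0.npz');P=cloud(f['d'],f['K'],f['R'],f['t']);p=f['p'];hsv=cv2.cvtColor(p,cv2.COLOR_RGB2HSV).astype(int)
    H,S,V=hsv[...,0],hsv[...,1],hsv[...,2]
    box=(P[...,0]>.45)&(P[...,0]<.95)&(P[...,1]<0.02)&(P[...,1]>-.45)&(f['d']>0)
    o=box&(H<14)&(S>170)&(V>90)&(P[...,2]<.235)&(P[...,2]>.15)
    q=P[o];print(c,'orange',len(q),q.mean(0).round(3),np.percentile(q,[3,50,97],axis=0).round(3).tolist())
    g=box&(H>55)&(H<95)&(S>70)&(P[...,2]>.225)&(P[...,2]<.25)
    q=P[g];r=cv2.minAreaRect((q[:,:2]*1000).astype(np.float32));print('green top all',cv2.boxPoints(r).round(0).tolist())
    n,l=cv2.connectedComponents(g.astype(np.uint8))
    for i in range(1,n):
        q=P[l==i]
        if len(q)<25: continue
        r=cv2.minAreaRect((q[:,:2]*1000).astype(np.float32))
        print(i,len(q),'z',np.percentile(q[:,2],[5,50,95]).round(3),cv2.boxPoints(r).round(0).tolist())
    m=box&(H>55)&(H<95)&(S>70)&(P[...,2]>.235)&(P[...,2]<.25)&(P[...,0]<.61)
    q=P[m];
    if len(q): print('edge ends',q[q[:,1].argmin()].round(3),q[q[:,1].argmax()].round(3),np.polyfit(q[:,1],q[:,0],1))
    # outer/inner face
    w=box&(H>55)&(H<95)&(S>70)&(P[...,2]>.08)&(P[...,2]<.225)
    q=P[w]
    if len(q)>50: 
        a=np.polyfit(q[:,1],q[:,0],1);print('face',len(q),a,q[:,1].min(),q[:,1].max(),np.std(q[:,0]-np.polyval(a,q[:,1])))
f=np.load('scene0.npz')
cv2.imwrite('pics/crop.png',cv2.resize(f['p'][160:290,100:270,::-1],None,fx=4.5,fy=4.5,interpolation=cv2.INTER_CUBIC))
E
```

```text
scene orange 16 [ 0.592 -0.24   0.214] [[0.576, -0.262, 0.209], [0.592, -0.234, 0.214], [0.609, -0.231, 0.217]]
green top all [[540.0, -87.0], [555.0, -306.0], [812.0, -288.0], [797.0, -69.0]]
1 8447 z [0.235 0.238 0.241] [[540.0, -87.0], [555.0, -306.0], [812.0, -288.0], [797.0, -69.0]]
edge ends [ 0.563 -0.296  0.237] [ 0.601 -0.082  0.236] [0.22203106 0.62554389]
face 556 [0.22152017 0.63087617] -0.29643072530570036 -0.08020149195042871 0.0011721373537482665
side orange 111 [ 0.61  -0.25   0.216] [[0.593, -0.269, 0.213], [0.61, -0.249, 0.216], [0.626, -0.232, 0.218]]
green top all [[539.0, -82.0], [555.0, -302.0], [810.0, -284.0], [794.0, -65.0]]
1 3354 z [0.236 0.239 0.241] [[539.0, -82.0], [555.0, -302.0], [810.0, -284.0], [794.0, -65.0]]
edge ends [ 0.56  -0.289  0.24 ] [ 0.598 -0.08   0.239] [0.22710629 0.6213286 ]
face 1535 [0.23461204 0.61844397] -0.28213912420147147 -0.07563295269735185 0.0018606781056696047
```

View pics/crop.png

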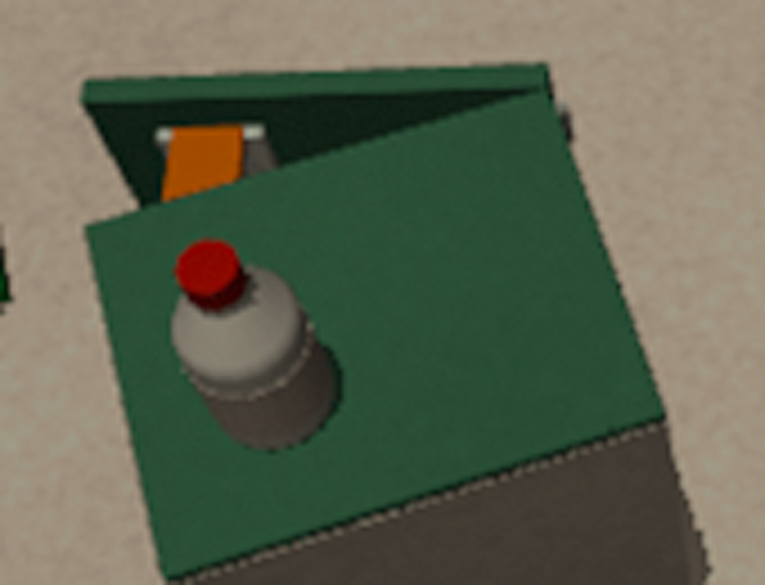

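The crop shows the door strip from (85,90) to (548,75) and the bar at about (205,165). Both cameras agree on these values, and the offsets match the given sizes:
- **Hinge:** (0.613, -0.081)
- **Door yaw:** -0.218
- **Pad:** (0.605, -0.248, 0.217)

Now I'll raise the arm, close the fingers, and approach while turning.

move_arm(
  steps=[
    [[0,0,-3.5,0],[2,-0.4,-7,0.05],[5.5,-1.2,-7.8,0.13],[9.2,-1.9,-7.8,0.21],[13,-2.6,-7.8,0.29],[16.8,-3.4,-7.8,0.37],[20.6,-4.2,-7.8,0.45],[24.4,-5,-7.8,0.53],[28.2,-5.7,-7.8,0.61],[32,-6.5,-7.8,0.675]],
  ],
  hand=1,
  force=20,
)

```text
t: 1.63
ee_pos: [0.5135, -0.3152, 0.3359]
ee_rot: [0.994, -0.111, 0.0, 0.0]
wrist_force: [0.6, -1.3, -0.1]
gripper_width: 0.0236
finger_force: 0.0
```

```bash
cat >> h.py <<'E'
from scipy.spatial.transform import Rotation as Ro
def togo(s,target,yaw):
    R=Ro.from_quat(s['ee_rot']).as_matrix(); d=R.T@(np.array(target)-s['ee_pos'])*100
    return d.round(2).tolist(), round(float(np.arctan2(R[1,0],R[0,0])-yaw),3)
E
python3 - <<'E'
from rig import ctrl,imaging
from h import *
s=ctrl.observe();print(s['t'],s['ee_pos'],s['joint_positions'],s['gripper_width'],togo(s,[.6017,-.2475,.335],-.218))
p,d=imaging.camera('wrist');cv2.imwrite('pics/w1.png',p[:,:,::-1])
E
```

```text
1.6333 [ 0.51349429 -0.31518238  0.33590074] [-7.47255690e-01  1.88568387e-01  1.44077267e+00 -6.49207926e-05
  1.51181949e+00  1.04576827e+00] 0.023612882485576043 ([7.11, -8.55, 0.09], -0.004)
```

View pics/w1.png

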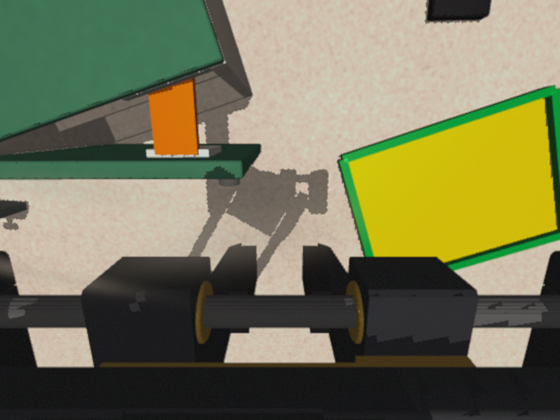

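The wrist view shows the door parallel to the jaws, with its edge at rows 160–178. The orange bar is at (175,118) and still clear. I'll refine the target from wrist depth.

Run:
```python
from rig import ctrl,imaging
from h import *
k=imaging.get_calibration('wrist');p,d=imaging.camera('wrist');P=cloud(d,k['K'],k['R'],k['t']);s=ctrl.observe()
print('cam',-k['R'].T@k['t'])
hsv=cv2.cvtColor(p,cv2.COLOR_RGB2HSV).astype(int);H,S,V=[hsv[...,i] for i in range(3)]
o=(H<14)&(S>170)&(V>90)&(d>0)
h=np.array([.613,-.081]);y=-.218;n=np.array([np.cos(y),np.sin(y)]);e=np.array([np.sin(y),-np.cos(y)])
q=P[o];a=(q[:,:2]-h);print('bar n',np.percentile(a@n,[2,50,98]),'e',np.percentile(a@e,[2,50,98]),'z',np.median(q[:,2]))
r=(np.indices(d.shape));g=(H>55)&(H<95)&(S>60)&(d>0)&(r[0]>140)&(r[1]<265)&(P[...,2]>.23)
q=P[g];a=q[:,:2]-h;print('door top n',np.percentile(a@n,[3,50,97]),'e max',(a@e).max(),'slope',np.polyfit(a@e,a@n,1),'z',np.median(q[:,2]))
g=(H>55)&(H<95)&(S>60)&(d>0)&(r[0]<120)&(P[...,2]>.23);q=P[g];a=q[:,:2]-h
b=a@e
m=abs(b-.165)<.006;print('cup edge at catch n',(a@n)[m].min(),'at .145',(a@n)[abs(b-.145)<.004].min())
```

```text
cam [ 0.58527151 -0.32550258  0.46244401]
bar n [0.00222347 0.05019808 0.05711782] e [0.10525921 0.16568426 0.18460609] z 0.21649076413931279
door top n [-1.30621093e-02 -5.86966881e-03  8.52882748e-05] e max 0.240275399624519 slope [-0.01560814 -0.00374833] z 0.2393709371052343
cup edge at catch n 0.04948260509695297 at .145 0.04352234529250112
```

move_arm(
  steps=[
    [[1.5,-1.8,0,0],[3,-3.6,0,0],[4.5,-5.4,0,0],[6,-7,0,0],[7.1,-8.5,0,0],[7.1,-8.5,0,0],[7.1,-8.5,0,0],[7.1,-8.5,0,0],[7.1,-8.5,0,0],[7.1,-8.5,0,0]],
  ],
)

```text
t: 2.57
ee_pos: [0.5991, -0.2499, 0.3358]
ee_rot: [0.994, -0.11, -0.0, 0.0]
wrist_force: [-1.0, 0.0, -1.4]
gripper_width: 0.0003
finger_force: 0.0
```

The gap is confirmed: inner face at 0, cupboard edge at 49 mm, bar top at z 0.217. I'll descend into the middle and press.

move_arm(
  steps=[
    [[0.15,-0.2,2,0],[0.15,-0.2,4.5,0],[0.15,-0.2,7,0],[0.15,-0.2,8.5,0],[0.15,-0.2,9.3,0],[0.15,-0.2,10,0],[0.15,-0.2,10.6,0],[0.15,-0.2,11.1,0],[0.15,-0.2,11.4,0],[0.15,-0.2,11.4,0]],
  ],
)

```text
t: 3.4
ee_pos: [0.6024, -0.2477, 0.2229]
ee_rot: [0.994, -0.109, 0.001, 0.001]
wrist_force: [-0.3, 1.4, 6.0]
gripper_width: 0.0002
finger_force: 2.9
```

Run:
```python
from rig import ctrl,imaging
from h import *
s=ctrl.observe();print(s['t'],s['ee_pos'],s['wrist_force'])
h=np.array([.613,-.081])
# waypoints in tool axes: rotate about hinge by extra angle; finger approaches face (n .024->.009)
R=Ro.from_quat(s['ee_rot']).as_matrix();y0=np.arctan2(R[1,0],R[0,0]);y0d=-.225
f=lambda y,e,n:h+e*np.array([np.sin(y),-np.cos(y)])+n*np.array([np.cos(y),np.sin(y)])
for a in [0,0,.04,.09,.15,.2,.3,.4,.5,.6,.7,.8,.9,.95]:
    n=.012 if a==0 else .008
    w=f(y0d-a,.165,n);D=R.T@np.r_[w-s['ee_pos'][:2],0]*100
    print(a,D.round(2)[:2],'turn',round(a+y0-y0d,2))
```

```text
3.4 [ 0.60242893 -0.24774339  0.22285218] [-0.27063774  1.44161945  6.02545341]
0 [-1.49 -0.  ] turn 0.01
0 [-1.49 -0.  ] turn 0.01
0.04 [-2.55  0.01] turn 0.05
0.09 [-3.38 -0.01] turn 0.1
0.15 [-4.36 -0.09] turn 0.16
0.2 [-5.18 -0.2 ] turn 0.21
0.3 [-6.8  -0.54] turn 0.31
0.4 [-8.37 -1.04] turn 0.41
0.5 [-9.89 -1.69] turn 0.51
0.6 [-11.33  -2.5 ] turn 0.61
0.7 [-12.68  -3.44] turn 0.71
0.8 [-13.94  -4.52] turn 0.81
0.9 [-15.08  -5.71] turn 0.91
0.95 [-15.6   -6.35] turn 0.96
```

There's 6 N of upward force at about 13 mm, so the bar is pressed. Now I'll pull along the arc.

move_arm(
  steps=[
    [[-0.8,0,0.1,0],[-1.5,0,0.1,0.01],[-2.2,0,0.1,0.03],[-2.9,0,0.1,0.07],[-3.7,0,0.1,0.12],[-4.4,-0.1,0.1,0.16],[-5.2,-0.2,0.1,0.21],[-6,-0.35,0.1,0.26],[-6.8,-0.55,0.1,0.31],[-7.6,-0.8,0.1,0.36]],
  ],
)

```text
t: 4.23
ee_pos: [0.5299, -0.225, 0.223]
ee_rot: [0.958, -0.286, 0.002, 0.002]
wrist_force: [-1.6, -3.6, 6.7]
gripper_width: 0.0002
finger_force: 2.9
```

Run:
```python
from rig import ctrl,imaging
from h import *
s=ctrl.observe();print(s['t'],s['ee_pos'],s['wrist_force'],s['joint_positions'])
p,d=imaging.camera('side');cv2.imwrite('pics/s2.png',p[:,:,::-1])
h=np.array([.613,-.081])
R=Ro.from_quat(s['ee_rot']).as_matrix();y0=np.arctan2(R[1,0],R[0,0])
r=s['ee_pos'][:2]-h;print('e',r@[np.sin(y0),-np.cos(y0)],'n',r@[np.cos(y0),np.sin(y0)],y0)
f=lambda y,e,n:h+e*np.array([np.sin(y),-np.cos(y)])+n*np.array([np.cos(y),np.sin(y)])
for a in [0,.1,.2,.3,.4,.5,.6,.7]:
    D=R.T@np.r_[f(y0-a,.165,.008)-s['ee_pos'][:2],0]*100
    print(a,D.round(2)[:2])
```

```text
4.2333 [ 0.52987913 -0.22501225  0.22296902] [-1.61347298 -3.56211015  6.68936531] [-0.60660843  0.21189949  1.64316064 -0.00210927  1.2811221   1.54592308]
e 0.16600234970041197 n 0.009582643243281603 -0.5811323808229248
0 [-0.16 -0.1 ]
0.1 [-1.81 -0.1 ]
0.2 [-3.45 -0.27]
0.3 [-5.07 -0.6 ]
0.4 [-6.65 -1.09]
0.5 [-8.17 -1.74]
0.6 [-9.61 -2.53]
0.7 [-10.98  -3.46]
```

View pics/s2.png

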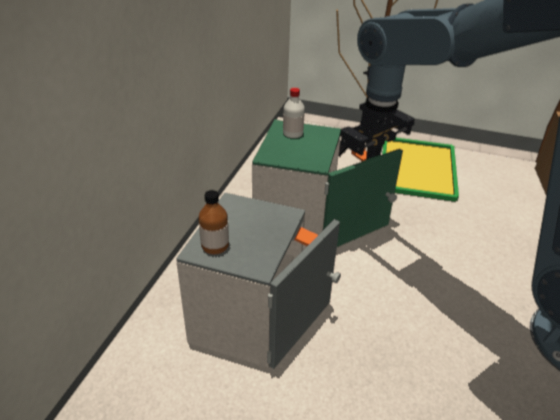

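The door is past the catch at about 0.67 rad: in the side view its free edge has moved to (400,155) and the bottles haven't moved. I'll continue to about 1.25 rad.

move_arm(
  steps=[
    [[-1,-0.1,0,0.06],[-2.1,-0.1,0,0.12],[-3.3,-0.25,0,0.19],[-4.5,-0.5,0,0.26],[-5.7,-0.8,0,0.33],[-6.8,-1.15,0,0.41],[-7.8,-1.6,0,0.48],[-8.7,-2.05,0,0.54],[-9.4,-2.4,0,0.59],[-9.8,-2.6,0,0.61]],
  ],
)

```text
t: 5.12
ee_pos: [0.4627, -0.1479, 0.2228]
ee_rot: [0.828, -0.561, 0.003, -0.0]
wrist_force: [2.5, 0.7, 5.5]
gripper_width: 0.0004
finger_force: 2.9
```

move_arm(
  steps=[
    [[0,0,0,0],[0,0,0,0],[0,0,0,0],[0.2,0,-0.5,0],[0.4,0,-1.5,0],[0.5,0,-3,0],[0.5,0,-5,0],[0.5,0,-7.5,0],[0.5,0,-10,0],[0.5,0,-12,0]],
  ],
)

```text
t: 5.95
ee_pos: [0.4632, -0.1529, 0.3432]
ee_rot: [0.829, -0.56, 0.001, 0.0]
wrist_force: [-0.2, 0.2, -0.1]
gripper_width: 0.0003
finger_force: 0.0
```

Run:
```python
from rig import ctrl,imaging
from h import *
s=ctrl.observe();print(s['t'],s['ee_pos'],s['wrist_force'])
p,d=imaging.camera('scene');cv2.imwrite('pics/s3.png',p[:,:,::-1])
k=imaging.get_calibration('side');p,d=imaging.camera('side');P=cloud(d,k['K'],k['R'],k['t'])
hsv=cv2.cvtColor(p,cv2.COLOR_RGB2HSV).astype(int);H,S,V=[hsv[...,i] for i in range(3)]
m=(H>55)&(H<95)&(S>60)&(P[...,2]>.08)&(P[...,2]<.22)&(P[...,1]<0)&(P[...,0]>.4)&(P[...,0]<.62)&(P[...,1]>-.3)&(d>0)
q=P[m];a=np.polyfit(q[:,0],q[:,1],1);print(len(q),'door angle ~',np.pi/2-np.arctan(a[0])+.08, q[:,0].min())
for n in("grey_door_edge","white_bottle_mid","brown_bottle_mid"): print(n,[(np.round(r['at'],3).tolist()) for r in imaging.spot_in(n,'side')][:1])
```

```text
5.95 [ 0.46322893 -0.15288322  0.3432204 ] [-0.2114161   0.18101017 -0.06099044]
4147 door angle ~ 1.3753921742148931 0.4000494481500863
grey_door_edge [[0.582, 0.196, 0.149]]
white_bottle_mid [[0.732, -0.212, 0.295]]
brown_bottle_mid [[0.738, 0.25, 0.303]]
```

View pics/s3.png

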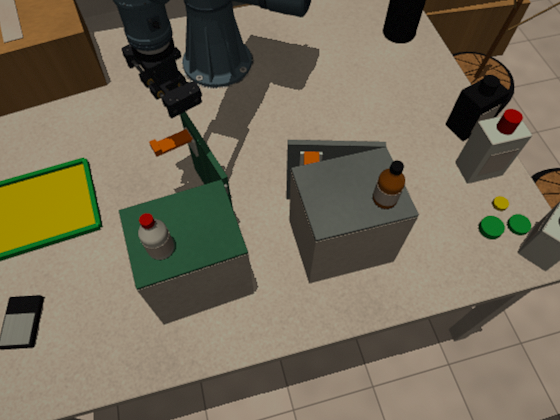

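The scene view shows the door wide open, running from (228,190) to (185,115), at about 1.3 rad. The bar is up at (170,142), the gripper is clear above, and the bottles and grey door haven't moved.

```bash
python3 -c "
from rig import ctrl
print(ctrl.hand_in())"
```

```text
the job is handed in; nothing more can be done
None
```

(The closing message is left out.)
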